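Uncouple the needle manifold from the evaporator and hang it on the drip rack

ROBOT

A 7-joint arm with a two-finger parallel gripper is mounted at the origin on the work surface. World frame = base frame: x ahead of the robot, y to its left, z up, the work surface at z = 0. Lengths are in m, angles in rad, forces in N, time in s.
With the tool pointing down it reaches from about 0.4 to 0.9 m from the base axis. Payload 5.6 kg.
Tool frame: the origin (TCP) lies midway between the tips of the shut fingers; the grasp point (between the pads) lies 19 mm behind it; y points along the fingers, z is the direction in which the jaws open and shut, and the axes are right-handed (so a half turn about y gives the same grasp; the last joint's range is limited). The gripper opens to 92 mm and grips with 3 to 60 N. Pads are 20 mm wide; open, the fingers measure 128 mm over their backs; the gripper's body (75 mm by 189 mm) begins 69 mm behind the grasp point.
Start: joints at [1.141, 0.468, -0.012, 1.603, 0.006, 1.071, -0.056], TCP at [0.245, -0.602, 0.215] pointing down, gripper open.
Joint ranges: [-2.53, 2.53], [-0.31, 2.02], [-1.57, 1.55], [0.28, 2.44], [-1.29, 4.43], [0.15, 1.84], [-2.92, 2.92]. Speed limits (rad/s): [2.57, 2.57, 3.14, 3.14, 3.14, 3.14, 3.14].

INTERFACE

Orientations are given as a 3x3 rotation matrix whose columns are the frame's x, y, z axes.
In Python, from station import env, effector, solver, viewer, workorder, search_frame, tip_of gives the robot as it stands. Calls block until the motion is done:
- env.reach(position, orientation): joint-space move of the TCP to a pose.
- env.movel(position, frame=None, rate=0.15): straight line of the TCP; frame=None keeps the orientation; rate is the mean speed in m/s.
- env.goto_joints(angles): joint-space move.
- effector.release() and effector.grasp(squeeze=None): open the fingers fully, or close them until they stop; squeeze is the grip in N (None keeps the last).
- env.pause(seconds).
- solver.inverse_kinematics(position, orientation): joint angles nearest the present ones, or None.
- env.sense(): the state.
- viewer.read_camera(name): name is "scene" or "top"; returns (picture, depth): 400x640x3 uint8, red, green, blue; 400x640 float32, m along the optical axis (not along the pixel's ray), 0 where there is no reading.
- viewer.camera_info(name): a dict with "intrinsics" (3x3 intrinsics, pixels), "eye" and "rotation" of the camera in the world. Camera axes: x right, y up, looking along -z (the intrinsics and any distortion apply to the point x, -y, -z); pixel columns grow to the right and rows downward; lengths in m; the calibration is good to about 2 mm. A picture is of the moment at which its call begins. camera_info takes no time and is no camera call.
A pose or a line that the arm cannot do raises env.PlanningError and nothing moves.
- workorder.finish_job(): hands the job in, once; it reports no verdict.
Trained networks look in the newest picture that a camera, given by its name, has taken for a name from the list of things; names that differ only in an ending like _2 or _b are one class to them, and where a whole thing is asked for, a point or a joint stands for the part that bears it (a point fixed in the world has none). Each returns a list of dicts, best first, with "score" (0 to 1); they miss things now and then, are a little off and sometimes report something else, mostly with a low value. They report only what shows in the picture. A call takes as long as a camera call.
- search_frame(camera, name): "at" ([x, y, z] in m, in world coordinates, good to about 4 mm: the middle of the surface that is visible of it).
- tip_of(camera, name): "at" ([x, y, z] in m, in world coordinates, good to about 4 mm: a listed point, or the origin of a listed thing).
The state is a dict: "t": time; "joint_positions": joint angles; "joint_velocities": joint speeds; "tau": joint torques, N m; "ee_pos": TCP position; "tcp_rot": TCP orientation; "wrist_force": force on the tool from outside, world axes, zero at the start; "moment": the same for the moment, N m; "gripper_width": finger opening in m.
Only numpy, scipy, OpenCV 4.12 (cv2) and the standard library are available. Lean on these libraries where they do the work, as an engineer would, in place of code of your own. Each camera call takes 0.05 s, during which the arm holds its last target. There are 200 camera calls.

TASK

The drying run is over: take the needle manifold off the blow-down evaporator by pulling its coupler's sprung brass collar fully back so that the plug springs loose, then draw the manifold out of the coupler. Hang it by its bar on the two hooks of the drip rack, needles down, and make sure that both ends sit right down in their hooks before you let go. Do not disturb the sample vials, the small beaker, the solvent bottle or the tip box, and do not put the manifold down anywhere else.

Things in the scene. Friction and masses are not known exactly. Their poses are not given: they have to be found in the camera images.
- evaporator: Fixed cream dry-block heater with a horizontal gas coupler on a rear column. Origin on the bench under the middle of the coupled manifold's bar; x along the coupler's axis from manifold to column, z up. Housing x -130..150, y +-110 mm, 72 mm high; column at x 122, 220 mm high. Coupler and plug axis 165 mm above the bench. Vials in wells along y under the needles, tops 86 mm above the bench.
- coupler_mouth (a point): Centre of the coupler's mouth, on its axis, 165 mm above the bench, 41 mm from the evaporator's origin along x. Axes as the evaporator's: x points into the coupler, the direction in which the collar is pulled back; the manifold comes out along -x. The keyed plug reaches 46 mm into the mouth, with 0.6 mm side clearance, and cannot turn; once unlocked it sags about 2 degrees.
- collar_mid (a point): On the axis of the brass knurled sprung collar, mid grip, 15 mm behind the mouth. The collar runs from 11 mm before to 15 mm behind this point along x, 32 mm in diameter, with a 37 mm flange on its last 4 mm. Grip it from above, fingers on its two sides. The manifold's blue handle stands 56 mm before it; behind it the carriage rises 23 mm and the column 55 mm above the axis, 46 mm or more away.
- collar (a joint): Collar pulled back along x, m. 0: home, locked; stop at 0.010. Spring 7 N at 0, 12 N at the stop, plus a little rubbing. From about 0.0065 the balls are clear and a valve spring (9 N) pushes the plug out 8 to 9 mm; the balls then ride on the plug, so the collar, let go, stays at 0.004 to 0.005 and holds the plug lightly (about 5 N) until drawn out. Back at 0 with the plug in: still locked.
- handle (a point): Centre of the blue grip block (24 mm in x, 28 in y, 36 high) on the manifold; grip from above. x along the plug to its tip, y along the bar, z up. Aluminium bar 22 x 22 x 240 mm, centre line 29 mm below this point. Needles under it at y +-15, 45, 75 mm, tips 75 mm below this point. Plug on the centre line, tip at x +87; black knob to x -38. About 0.3 kg, balanced within 10 mm of the block.
- plug_tip (a point): Tip of the plug, on its axis; 87 mm from the bar's centre line along the handle's x. The plug is 15 mm thick.
- bar_left (a point): On the bar's underside, in the middle of its width, 98 mm from the middle at +y; this spot lies in one hook when hung.
- bar_right (a point): On the bar's underside, in the middle of its width, 98 mm from the middle at -y; this spot lies in the other hook when hung.
- rack: Fixed drip rack: white tray, x -65..105, y +-135 mm, rim 18 mm high, and two steel uprights 176 mm high, 196 mm apart, each with an upturned hook towards -x. Origin on the bench under the middle between the hook seats; x from the hooks' tips to the uprights, y along the line of the hooks, z up. Between the uprights it is open above 110 mm: the plug can point to the back there.
- hook_left (a point): Seat of the hook at the rack's +y: centre of its flat floor, 150 mm above the bench. Axes as the rack's. Floor 38 mm long in x between the upturned tip (-x side, 23 mm above the floor) and the upright (+x side, 26 mm above it); hook 14 mm wide in y. The 22 mm bar is lowered in from above and rests flat on the floor.
- hook_right (a point): The same for the hook at the rack's -y, 196 mm from the first.
- vial0: Bystander: open glass sample vial, 20 mm in diameter, 40 mm high, standing loose 26 mm deep in a well of the evaporator's block, under a needle. Origin at the centre of its foot.
- vial1: Bystander: open glass sample vial, 20 mm in diameter, 40 mm high, standing loose 26 mm deep in a well of the evaporator's block, under a needle. Origin at the centre of its foot.
- vial2: Bystander: open glass sample vial, 20 mm in diameter, 40 mm high, standing loose 26 mm deep in a well of the evaporator's block, under a needle. Origin at the centre of its foot.
- vial3: Bystander: open glass sample vial, 20 mm in diameter, 40 mm high, standing loose 26 mm deep in a well of the evaporator's block, under a needle. Origin at the centre of its foot.
- solvent_bottle: Bystander: closed amber bottle, 64 mm in diameter, 150 mm high, standing loose on the bench. Origin at the centre of its underside.
- beaker: Bystander: clear beaker, 48 mm in diameter, 60 mm high, standing loose on the bench. Origin at the centre of its underside.
- tip_box: Bystander: blue box of pipette tips, 85 x 120 mm, 61 mm high, standing loose on the bench. Origin at the centre of its underside.

How it is judged:
On the way, in this order (a step that is already met when the one before it is completed fails the run):
1. the collar is pulled fully back with the plug in the coupler (value of joint collar above 0.006 m and x of plug_tip in the frame of coupler_mouth above 0.01 m), for 0.1 s.
2. the plug is drawn right out of the coupler (x of plug_tip in the frame of coupler_mouth below -0.003 m and height (world z) of handle above 0.15 m), for 0.1 s.
3. both ends of the bar are down in their hooks while the manifold is still held (((horizontal distance between bar_left and hook_left below 0.016 m and z of bar_left in the frame of hook_left between -0.005 and 0.005 m and horizontal distance between bar_right and hook_right below 0.016 m and z of bar_right in the frame of hook_right between -0.005 and 0.005 m) or (horizontal distance between bar_left and hook_right below 0.016 m and z of bar_left in the frame of hook_right between -0.005 and 0.005 m and horizontal distance between bar_right and hook_left below 0.016 m and z of bar_right in the frame of hook_left between -0.005 and 0.005 m)) and angle between handle's own z axis and vertical below 0.12 rad and contact force between the fingers and manifold above 1 N), for 0.2 s.
At the end, for the whole second after the job is handed in: The manifold hangs at rest on the rack with needles down (within 0.12 rad of upright), let go; each end of the bar lies in one of the two hooks (the bar's marked underside spots within 16 mm sideways and 5 mm in height of the hook seats; plug to the back or to the front) (((horizontal distance between bar_left and hook_left below 0.016 m and z of bar_left in the frame of hook_left between -0.005 and 0.005 m and horizontal distance between bar_right and hook_right below 0.016 m and z of bar_right in the frame of hook_right between -0.005 and 0.005 m) or (horizontal distance between bar_left and hook_right below 0.016 m and z of bar_left in the frame of hook_right between -0.005 and 0.005 m and horizontal distance between bar_right and hook_left below 0.016 m and z of bar_right in the frame of hook_left between -0.005 and 0.005 m)) and angle between handle's own z axis and vertical below 0.12 rad and linear speed of manifold below 0.02 m/s and contact force between manifold and rack above 0.5 N); the robot touches nothing.
It fails at once if a sample vial is knocked out of place (distance of any of vial0, vial1, vial2, vial3 from where it was at the start of the episode above 0.012 m or angle between any of vial0, vial1, vial2, vial3's own z axis and vertical above 0.35 rad).
It fails at once if the beaker, the bottle or the tip box is disturbed (distance of any of solvent_bottle, beaker, tip_box from where it was at the start of the episode above 0.03 m).
It fails at once if the manifold is dropped or put down elsewhere (height (world z) of handle below 0.13 m).
It also fails if it takes over 54 s, if anything falls off the work surface, if the arm or the gripper's body presses on something with over 40 N, if the wrist force passes 120 N, or if a joint passes its speed limit or range.

## Working session

There is one attempt and no reset: what is moved stays moved. The work goes in short steps, each a Python script; the robot and the scene stay as the last script left them, time stands still between calls to the robot, and variables do not carry over. Pictures are saved under pics/ and viewed, about 8 in all and at most 12, crops included, and the job is handed in when it is done.

```bash
mkdir -p pics; ls; python3 - <<'E'
from station import *
import cv2,numpy as np
for c in ["scene","top"]:
    im,d=viewer.read_camera(c); cv2.imwrite(f"pics/{c}0.png",im[:,:,::-1])
    i=viewer.camera_info(c); print(c,np.round(i["intrinsics"],1).tolist(),np.round(i["eye"],3),np.round(i["rotation"],3).tolist(),i.keys())
    for n in ["evaporator","coupler_mouth","collar_mid","handle","plug_tip","bar_left","bar_right","rack","hook_left","hook_right","vial0","solvent_bottle","beaker","tip_box"]:
        r=tip_of(c,n); print(n,[(np.round(x["at"],3).tolist(),round(x["score"],2)) for x in r[:4]])
s=env.sense(); print(s["t"],s["tcp_rot"],s["wrist_force"],s["gripper_width"])
E
```

```text
pics
scene [[484.8, 0.0, 311.7], [0.0, 484.8, 197.4], [0.0, 0.0, 1.0]] [1.324 0.251 1.419] [[-0.323, -0.778, 0.539], [0.946, -0.267, 0.182], [0.002, 0.568, 0.823]] dict_keys(['intrinsics', 'eye', 'rotation'])
evaporator [([0.543, -0.216, 0.002], 0.71), ([0.544, -0.201, 0.049], 0.35)]
coupler_mouth [([0.584, -0.207, 0.168], 0.76)]
collar_mid [([0.602, -0.206, 0.164], 0.67)]
handle [([0.545, -0.215, 0.194], 0.98), ([0.586, 0.003, 0.003], 0.6)]
plug_tip [([0.587, -0.206, 0.17], 0.64)]
bar_left [([0.529, -0.119, 0.151], 0.56)]
bar_right [([0.556, -0.314, 0.154], 0.56), ([0.584, -0.211, 0.168], 0.24)]
rack [([0.553, 0.22, 0.002], 0.6)]
hook_left [([0.558, 0.319, 0.151], 0.78)]
hook_right [([0.542, 0.12, 0.151], 0.89), ([0.551, -0.288, 0.046], 0.4)]
vial0 [([0.534, -0.139, 0.045], 0.57), ([0.542, -0.202, 0.049], 0.53), ([0.552, -0.287, 0.048], 0.5), ([0.558, -0.314, 0.156], 0.33)]
solvent_bottle [([0.442, 0.544, -0.001], 0.79)]
beaker [([0.584, 0.001, 0.002], 0.81)]
tip_box [([0.353, -0.562, -0.002], 0.92)]
top [[369.0, 0.0, 322.7], [0.0, 369.0, 197.9], [0.0, 0.0, 1.0]] [ 0.359 -0.006  1.5
[... 190 characters left out ...]
0.21, 0.169], 0.55)]
collar_mid [([0.603, -0.21, 0.164], 0.39)]
handle [([0.544, -0.214, 0.193], 0.94)]
plug_tip []
bar_left [([0.53, -0.116, 0.151], 0.97), ([0.551, 0.222, 0.001], 0.62)]
bar_right [([0.557, -0.312, 0.156], 0.7)]
rack [([0.55, 0.218, 0.005], 0.94)]
hook_left [([0.557, 0.314, 0.149], 0.87)]
hook_right [([0.539, 0.123, 0.149], 0.61)]
vial0 [([0.532, -0.117, 0.149], 0.33)]
solvent_bottle [([0.44, 0.545, -0.002], 0.68)]
beaker [([0.584, -0.001, 0.0], 0.65)]
tip_box []
1.5 [[-9.26154560e-01 -1.51413299e-05  3.77144178e-01]
 [-3.77144178e-01 -4.29535378e-05 -9.26154559e-01]
 [ 3.02228884e-05 -9.99999999e-01  3.40711505e-05]] [-0.26497998 -0.99131531  0.82325551] 0.0917124129606981
```

View pics/scene0.png

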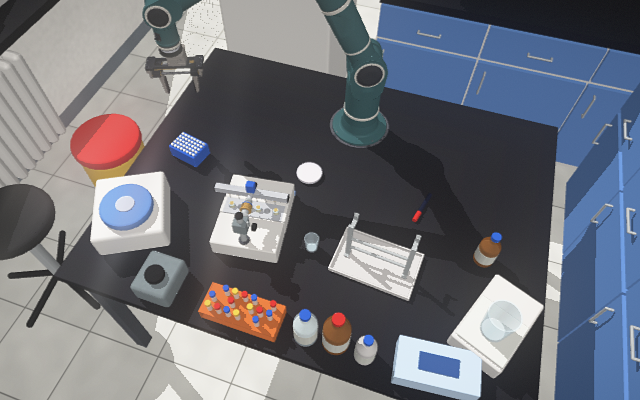

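View pics/top0.png

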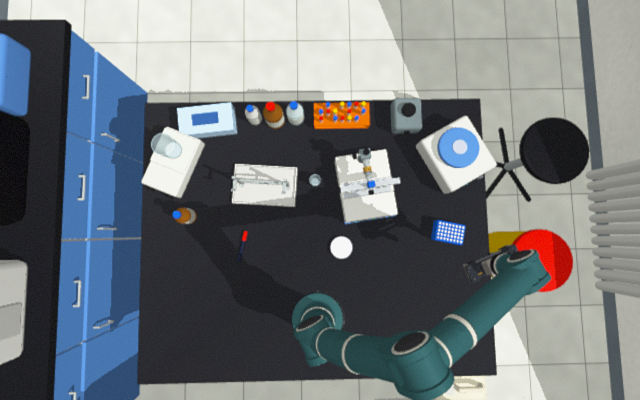

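The networks agree with the pictures. In the scene view the bar is at about (250,190), the collar at (245,208) and the hooks at (352,235) and (415,250). I'll fit both frames and go to the collar.

```bash
cat > h.py <<'E'
from station import *
import numpy as np
def fit(loc,w):
    loc=np.array(loc,float);w=np.array(w,float);a=loc-loc.mean(0);b=w-w.mean(0)
    th=np.arctan2((a[:,0]*b[:,1]-a[:,1]*b[:,0]).sum(),(a*b).sum())
    R=np.array([[np.cos(th),-np.sin(th)],[np.sin(th),np.cos(th)]])
    return w.mean(0)-R@loc.mean(0),th,R
# evaporator
oe,te,Re=fit([[0,0],[.041,0],[.056,0],[0,.098],[0,-.098],[0,0],[0,0],[.041,0],[.056,0],[0,.098],[0,-.098],[0,0]],
 [[.543,-.216],[.584,-.207],[.602,-.206],[.529,-.119],[.556,-.314],[.545,-.215],[.544,-.216],[.583,-.21],[.603,-.21],[.530,-.116],[.557,-.312],[.544,-.214]])
orr,tr,Rr=fit([[0,0],[0,.098],[0,-.098]]*2,[[.553,.22],[.558,.319],[.542,.12],[.55,.218],[.557,.314],[.539,.123]])
def E(x,y,z): return np.r_[oe+Re@[x,y],z]
def K(x,y,z): return np.r_[orr+Rr@[x,y],z]
def ori(th): # tool down, jaws along local y
    y=np.array([0,0,-1.]);z=-np.array([-np.sin(th),np.cos(th),0]);return np.c_[np.cross(y,z),y,z]
def st(m=""):
    s=env.sense();print(m,round(s["t"],2),np.round(s["ee_pos"],4),"F",np.round(s["wrist_force"],1),"M",np.round(s["moment"],2),"w",round(s["gripper_width"],4));return s
E
python3 - <<'E'
from h import *
import cv2
print(oe,te,orr,tr)
O=ori(te)
env.reach(E(.054,0,.29),O); st()
env.movel(E(.054,0,.148)); s=st()
im,_=viewer.read_camera("scene");cv2.imwrite("pics/s1.png",cv2.resize(im[120:280,160:360,::-1],None,fx=3,fy=3,interpolation=cv2.INTER_CUBIC))
E
```

```text
[ 0.54398483 -0.21512468] 0.13700614763786542 [0.54983333 0.219     ] -0.08695962656792526
 3.43 [ 0.5969 -0.2093  0.2898] F [-0.7  0.1  0.1] M [-0.02  0.03  0.02] w 0.0919
 4.53 [ 0.5982 -0.208   0.149 ] F [0.1 0.3 0.6] M [ 0.02 -0.   -0.01] w 0.0919
```

View pics/s1.png

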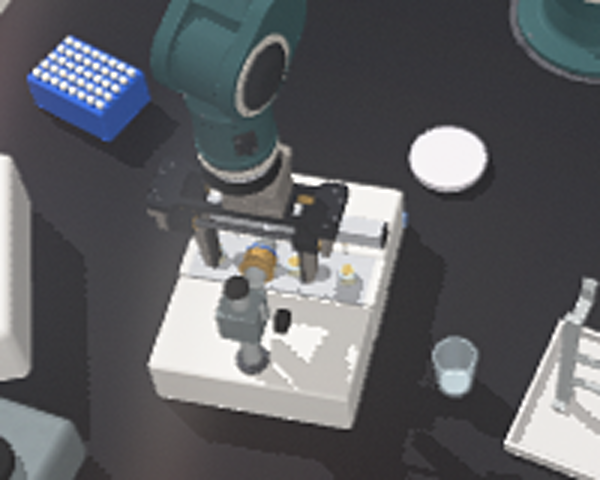

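The collar at (258,262) lies midway between the fingers at (210,245) and (308,262). I'll grip it and check the side load.

```bash
python3 - <<'E'
from h import *
effector.grasp(45); s=st("grip")
p=s["ee_pos"]; d=np.r_[Re@[1,0],0]
print("side", s["wrist_force"][:2]@Re)
c=E(.054,0,.148)
for k in (.004,.008,.0105):
    env.movel(c+k*d,rate=.02); s=st(k); print("  along/side",np.round(s["wrist_force"][:2]@Re,1),"moved mm",round(float((s["ee_pos"]-p)@d)*1e3,1))
env.pause(.3);s=st("hold");print(np.round(s["wrist_force"][:2]@Re,1),round(float((s["ee_pos"]-p)@d)*1e3,1))
E
```

```text
grip 5.52 [ 0.5975 -0.2081  0.148 ] F [ 0.5 -1.2 -0.7] M [-0.2  -0.07  0.04] w 0.0313
side [ 0.38241793 -1.24029075]
0.004 5.87 [ 0.5984 -0.208   0.1479] F [-9.5  0.   6.5] M [-0.21  1.85  0.08] w 0.0315
  along/side [-9.4  1.3] moved mm 1.0
0.008 6.22 [ 0.602  -0.2074  0.1479] F [-9.1  0.1  7. ] M [-0.13  2.1   0.05] w 0.0316
  along/side [-9.   1.3] moved mm 4.5
0.0105 6.49 [ 0.6044 -0.2071  0.1479] F [-10.3  -0.8   7.4] M [-0.15  2.24  0.11] w 0.0317
  along/side [-10.3   0.6] moved mm 6.9
hold 6.79 [ 0.6043 -0.2072  0.1479] F [-10.1  -0.4   7.3] M [-0.11  2.16  0.07] w 0.0315
[-10.1   1. ] 6.8
```

```bash
python3 - <<'E'
from h import *
import cv2
d=np.r_[Re@[1,0],0];p=np.array([.5975,-.2081,.148]); c=E(.054,0,.148)
for k in (.0125,.0145,.0165,.0185):
    env.movel(c+k*d,rate=.02); s=st(k); f=s["wrist_force"][:2]@Re; print("  along/side",np.round(f,1),"moved mm",round(float((s["ee_pos"]-p)@d)*1e3,1))
    if f[0]<-24: break
env.pause(.3)
for cam in ["scene","top"]:
    im,_=viewer.read_camera(cam)
    for n in ["handle","bar_left","bar_right"]:
        r=tip_of(cam,n)
        print(cam,n,[(np.round(x["at"],3).tolist(),round(x["score"],2)) for x in r[:2]])
    if cam=="scene": cv2.imwrite("pics/s2.png",cv2.resize(im[160:240,190:310,::-1],None,fx=5,fy=5,interpolation=cv2.INTER_CUBIC))
E
```

```text
0.0125 7.04 [ 0.6061 -0.2069  0.1479] F [-11.5  -0.5   8.3] M [-0.08  2.35  0.05] w 0.0314
  along/side [-11.5   1. ] moved mm 8.7
0.0145 7.29 [ 0.6073 -0.2067  0.1479] F [-12.9  -0.1   9.4] M [-0.1   2.68  0.07] w 0.0316
  along/side [-12.7   1.7] moved mm 9.9
0.0165 7.54 [ 0.6073 -0.2067  0.1479] F [-17.9   0.1  12.4] M [-0.07  3.92  0.1 ] w 0.0312
  along/side [-17.8   2.5] moved mm 9.9
0.0185 7.79 [ 0.6073 -0.2067  0.1479] F [-23.7  -0.6  16.8] M [-0.07  5.1   0.09] w 0.0318
  along/side [-23.6   2.7] moved mm 9.9
scene handle [([0.551, -0.313, 0.153], 0.52)]
scene bar_left [([0.522, -0.124, 0.15], 0.74)]
scene bar_right [([0.548, -0.316, 0.152], 0.48)]
top handle [([0.534, -0.216, 0.193], 0.75)]
top bar_left [([0.525, -0.119, 0.148], 0.76)]
top bar_right [([0.55, -0.312, 0.152], 0.69)]
```

View pics/s2.png

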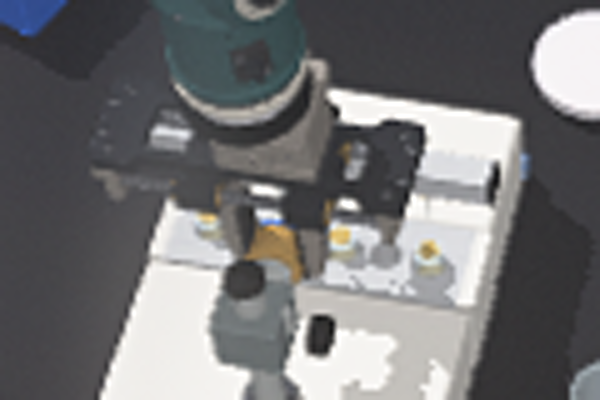

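The collar moved 9.9 mm to its stop, where the force rose sharply. The bar has sprung about 8 mm toward −x. Next I'll let go of the collar and take the handle.

```bash
python3 - <<'E'
from h import *
import cv2
d=np.r_[Re@[1,0],0]; c=E(.054,0,.148)
env.movel(c+.0125*d,rate=.03); effector.release()
env.movel(E(.064,0,.25),rate=.2)
env.movel(E(-.009,0,.25),rate=.2); st()
h=[]
for cam in ["scene","top"]:
    im,_=viewer.read_camera(cam)
    for n in ["handle","bar_left","bar_right","collar_mid"]:
        r=tip_of(cam,n)
        print(cam,n,[((np.r_[Re.T@(x["at"][:2]-oe),x["at"][2]]*1e3).round(),round(x["score"],2)) for x in r[:2]])
    if cam=="scene": cv2.imwrite("pics/s3.png",cv2.resize(im[150:250,180:330,::-1],None,fx=4,fy=4,interpolation=cv2.INTER_CUBIC))
E
```

```text
11.0 [ 0.5354 -0.2161  0.2494] F [ 0.3  0.1 -0.1] M [ 0.07 -0.04  0.01] w 0.0917
scene handle [(array([-10.,   1., 193.]), 0.63)]
scene bar_left [(array([ -9.,  96., 148.]), 0.75)]
scene bar_right [(array([  -8., -100.,  153.]), 0.67)]
scene collar_mid [(array([ 60.,   3., 167.]), 0.4)]
top handle [(array([ -9.,   1., 193.]), 0.66)]
top bar_left [(array([ -8.,  97., 149.]), 0.39)]
top bar_right [(array([ 65., 210.,   1.]), 0.72), (array([ 43., 337., 148.]), 0.68)]
top collar_mid [(array([ 60.,  -5., 163.]), 0.52)]
```

View pics/s3.png

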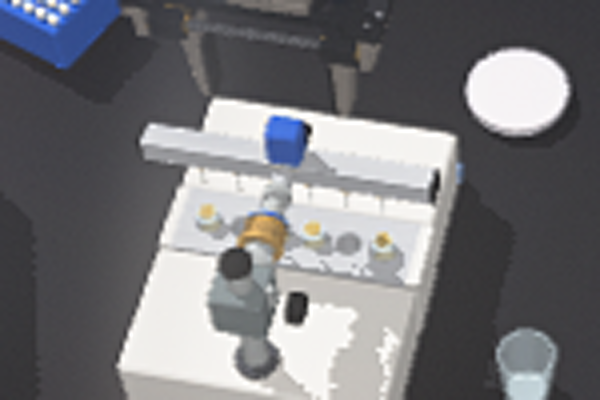

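The blue handle at (287,140) is sprung out and the balls hold the collar back. The measured frame offset is −9 mm, and the handle height is 193 mm. I'll grip and draw it out.

```bash
python3 - <<'E'
from h import *
import cv2
env.movel(E(-.009,.001,.179),rate=.12); st("down")
effector.grasp(35); s=st("grip"); 
for x in (-.02,-.035,-.055):
    env.movel(E(x,.001,.179),rate=.05); s=st(x); print("  al/side",np.round(s["wrist_force"][:2]@Re,1))
    if np.linalg.norm(s["wrist_force"])>35: break
else:
    env.movel(E(-.085,.001,.179),rate=.1); st("out")
for cam in ["scene","top"]:
    im,_=viewer.read_camera(cam)
    for n in ["handle","bar_left","bar_right","plug_tip"]:
        r=tip_of(cam,n)
        print(cam,n,[((np.r_[Re.T@(x["at"][:2]-oe),x["at"][2]]*1e3).round(),round(x["score"],2)) for x in r[:2]])
    if cam=="scene": cv2.imwrite("pics/s4.png",cv2.resize(im[120:260,180:340,::-1],None,fx=4,fy=4,interpolation=cv2.INTER_CUBIC))
E
```

```text
down 12.24 [ 0.5354 -0.2155  0.1796] F [ 0.2  0.  -0.2] M [ 0.08 -0.04 -0.03] w 0.092
grip 13.22 [ 0.5349 -0.2161  0.179 ] F [ 0.1 -1.2  0.1] M [-0.46  0.02 -0.12] w 0.0281
-0.02 13.59 [ 0.5277 -0.2169  0.1792] F [11.8 -2.2 -8.6] M [-0.56 -2.27 -0.3 ] w 0.0276
  al/side [11.4 -3.8]
-0.035 14.04 [ 0.5092 -0.2191  0.1788] F [ 1.2 -2.9 -3.1] M [-0.47 -0.45 -0.12] w 0.0277
  al/side [ 0.8 -3. ]
-0.055 14.59 [ 0.4889 -0.2212  0.1789] F [-0.7 -0.2 -4.1] M [-0.03  0.01  0.01] w 0.0275
  al/side [-0.7 -0.1]
out 15.04 [ 0.4599 -0.2259  0.1793] F [ 0.4  0.3 -4.2] M [ 0.   -0.02  0.05] w 0.0279
scene handle [(array([-84.,   0., 193.]), 0.58)]
scene bar_left [(array([-84.,  95., 147.]), 0.84)]
scene bar_right [(array([-85., -99., 154.]), 0.93)]
scene plug_tip [(array([  4.,   1., 164.]), 0.95)]
top handle [(array([-85.,  -1., 194.]), 0.43), (array([ -0., 768.,  -0.]), 0.25)]
top bar_left [(array([-81., 100., 149.]), 0.62)]
top bar_right [(array([ 56.,  -8., 164.]), 0.45), (array([ 1., 17., 46.]), 0.21)]
top plug_tip [(array([  5.,   0., 169.]), 0.49)]
```

View pics/s4.png

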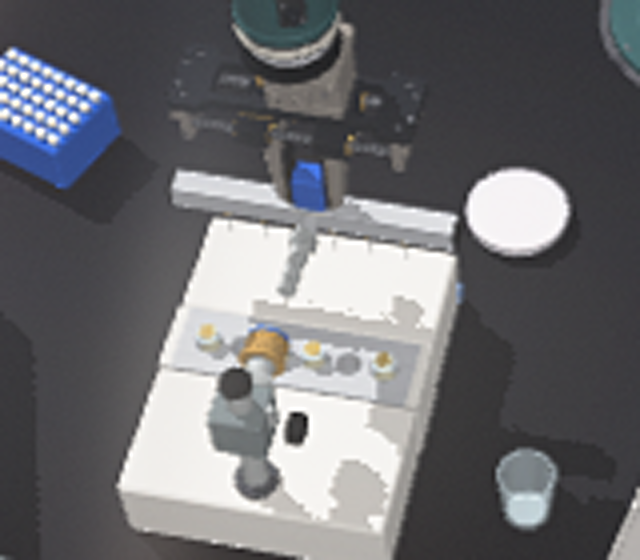

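The plug is out: its tip measures 4 mm on the evaporator's x axis, against 41 mm for the mouth. The weight of about 4 N is carried and all vials are in place. Next is to lift and carry it to above the rack.

```bash
python3 - <<'E'
from h import *
import cv2
env.movel(E(-.085,.001,.285),rate=.2)
env.movel(K(0,0,.285),ori(tr),rate=.2); st("above")
env.movel(K(0,0,.215),rate=.15); s=st("near")
for cam in ["scene","top"]:
    im,_=viewer.read_camera(cam)
    for n in ["handle","bar_left","bar_right","plug_tip","hook_left","hook_right"]:
        r=tip_of(cam,n)
        print(cam,n,[((np.r_[Rr.T@(x["at"][:2]-orr),x["at"][2]]*1e3).round(),round(x["score"],2)) for x in r[:2]])
    a=im[180:320,300:460] if cam=="scene" else im[130:230,200:340]
    cv2.imwrite(f"pics/{cam}5.png",cv2.resize(a[:,:,::-1],None,fx=4,fy=4,interpolation=cv2.INTER_CUBIC))
E
```

```text
above 18.64 [0.55   0.2181 0.2851] F [ 0.  -0.5 -4.1] M [ 0.02  0.08 -0.01] w 0.028
near 19.26 [0.5503 0.2192 0.2156] F [ 0.  -0.1 -2.5] M [ 0.08 -0.03 -0.01] w 0.0277
scene handle [(array([  3.,   0., 228.]), 0.79), (array([  29., -422.,   45.]), 0.44)]
scene bar_left [(array([  0.,  97., 185.]), 0.81)]
scene bar_right [(array([   1., -101.,  190.]), 0.61), (array([ 3., -3.,  2.]), 0.48)]
scene plug_tip [(array([ 86.,   2., 200.]), 0.67)]
scene hook_left [(array([ -4., 100., 150.]), 0.91)]
scene hook_right [(array([  5., -99., 146.]), 0.7)]
top handle []
top bar_left []
top bar_right [(array([  0., -97., 188.]), 0.49)]
top plug_tip [(array([ 88.,   3., 204.]), 0.55)]
top hook_left [(array([ -1.,  96., 149.]), 0.83)]
top hook_right [(array([ -4., -97., 148.]), 0.6)]
```

View pics/scene5.png

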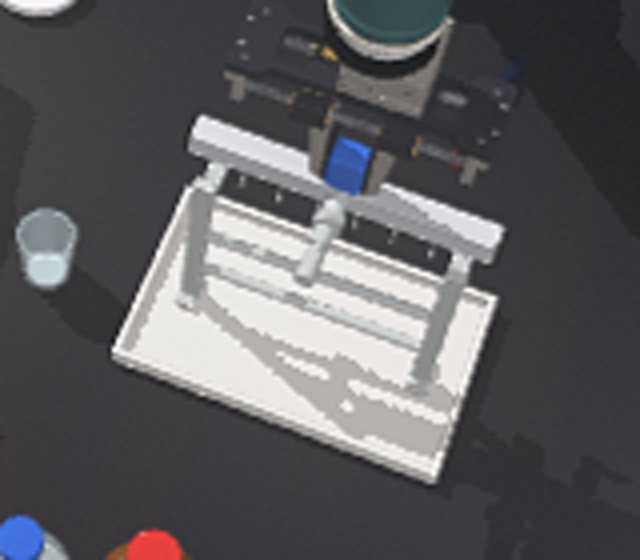

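Bar and hook seats agree within about 2 mm, seen at the bar ends near (205,150) and (490,240) above their hooks. I'll lower it while watching the force.

```bash
python3 - <<'E'
from h import *
env_z=.190
env.movel(K(-.001,0,.190),rate=.06); s=st("in"); 
for z in np.arange(.184,.165,-.002):
    env.movel(K(-.001,0,z),rate=.03); s=st(round(z,3))
    if s["wrist_force"][2]>8 or np.linalg.norm(s["wrist_force"][:2])>12: break
env.pause(.4); s=st("hold")
for cam in ["scene","top"]:
    viewer.read_camera(cam)
    for n in ["handle","bar_left","bar_right","plug_tip"]:
        r=tip_of(cam,n)
        print(cam,n,[((np.r_[Rr.T@(x["at"][:2]-orr),x["at"][2]]*1e3).round(),round(x["score"],2)) for x in r[:2]])
E
```

```text
in 20.52 [0.5487 0.2191 0.1897] F [-0.4 -0.2 -2.9] M [ 0.07 -0.03  0.02] w 0.0275
0.184 20.88 [0.5487 0.219  0.1839] F [ 0.1 -0.3 -3.3] M [ 0.07 -0.05  0.03] w 0.0275
0.182 21.12 [0.5488 0.2191 0.1819] F [ 0.1 -0.1 -3.2] M [0.05 0.04 0.  ] w 0.0278
0.18 21.38 [0.5487 0.219  0.1798] F [-0.  -0.1 -3.1] M [-0.03  0.04 -0.05] w 0.0277
0.178 21.62 [0.5491 0.2193 0.1783] F [-0.8 -0.1 -1.4] M [ 0.22  0.01 -0.01] w 0.0277
0.176 21.88 [0.5495 0.2192 0.178 ] F [-2.  -2.1  9.2] M [-0.26  0.75 -0.06] w 0.028
hold 22.27 [0.5495 0.2192 0.178 ] F [-2.  -2.1  9.2] M [-0.31  0.79 -0.03] w 0.0278
scene handle [(array([  1.,   1., 190.]), 0.79), (array([ -4., 101., 151.]), 0.71)]
scene bar_left [(array([  4.,  97., 148.]), 0.73), (array([   4., -100.,  149.]), 0.66)]
scene bar_right [(array([   1., -100.,  151.]), 0.88)]
scene plug_tip [(array([ 87.,   0., 162.]), 0.77), (array([-129., -793.,   -7.]), 0.7)]
top handle []
top bar_left []
top bar_right [(array([  1., -98., 152.]), 0.66)]
top plug_tip [(array([ 90.,  -2., 166.]), 0.59)]
```

The bar is seated: both ends read about 150 mm and the bar pushes up at 9 N with little moment. I'll ease off, release and retreat.

```bash
python3 - <<'E'
from h import *
import cv2
env.movel(K(0,0,.1775),rate=.03); env.pause(.2); st("eased")
effector.release(); st("open")
env.movel(K(0,0,.30),rate=.12)
env.movel(K(-.15,0,.32),rate=.2); env.pause(.5); st("away")
for cam in ["scene","top"]:
    im,_=viewer.read_camera(cam)
    for n in ["handle","bar_left","bar_right","plug_tip"]:
        r=tip_of(cam,n)
        print(cam,n,[((np.r_[Rr.T@(x["at"][:2]-orr),x["at"][2]]*1e3).round(),round(x["score"],2)) for x in r[:2]])
    if cam=="scene": cv2.imwrite("pics/s6.png",cv2.resize(im[180:320,180:460,::-1],None,fx=2.8,fy=2.8,interpolation=cv2.INTER_CUBIC))
E
```

```text
eased 23.23 [0.5503 0.2191 0.1781] F [-0.4 -1.7  6.1] M [-0.1   0.2   0.03] w 0.0278
open 24.26 [0.5498 0.219  0.1775] F [-0.5  0.1  0.7] M [ 0.01 -0.01 -0.06] w 0.0916
away 26.84 [0.4005 0.232  0.3199] F [-0.3  0.4  0. ] M [ 0.05  0.01 -0.01] w 0.0921
scene handle [(array([  3.,   1., 190.]), 0.56)]
scene bar_left [(array([  0.,  97., 149.]), 0.56)]
scene bar_right [(array([  -0., -100.,  152.]), 0.81)]
scene plug_tip [(array([ 89.,   2., 163.]), 0.6)]
top handle [(array([  5.,   0., 194.]), 0.83)]
top bar_left [(array([  35., -446.,   44.]), 0.74), (array([  4., 101., 150.]), 0.65)]
top bar_right [(array([ -1., -97., 153.]), 0.62)]
top plug_tip [(array([ 89.,   4., 163.]), 0.6), (array([ -1., -97., 151.]), 0.43)]
```

View pics/s6.png

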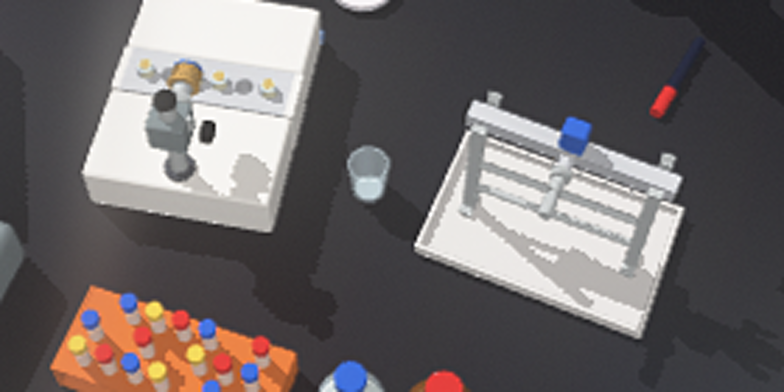

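The manifold hangs in both hooks, at (485,115) and (660,175), with its plug to the back. The beaker and vials are untouched.

```bash
python3 -c "
from station import *
workorder.finish_job()"
```

```text
the job is handed in; nothing more can be done
```

The manifold hangs in both hooks of the drip rack, needles down and plug to the back. I handed the job in just after t = 26.8 s of the 54 s allowed; no verdict is reported.

- **Uncoupling:** I pulled the collar 9.9 mm to its stop, where the force rose sharply. The plug sprang out about 8–9 mm, then drew out with a peak of about 12 N along the axis.
- **Hanging:** While still gripped, the bar pressed on the hooks with 9 N. After release, the bar's two underside spots measured within 4 mm sideways and 3 mm in height of the hook seats.
- **Robot clear:** Afterwards the gripper was open and clear, with about 0 N at the wrist.
- **Bystanders:** The last picture shows the vials and the beaker standing in place. The bottle and tip box lay outside it and were not looked at again; the arm never worked next to them.
- **Disagreements:** Now and then the networks reported a false point elsewhere (for example `bar_left` at the evaporator). I ignored these because they did not fit the known geometry.

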